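# Find the heavy sample capsule and press it home in the holder

### The job

One of the three sealed capsules in the rack holds a steel specimen and is clearly heavier than the other two; find it by lifting capsules one at a time just clear of the rack and pausing to feel the weight. Press the heavy one slowly and gently down into the sample holder until the holder's stiff sliding floor comes up against its firm bottom stop, and let go. The light capsules must stand fully down in their own nests at the end, and the other things on the bench stay where they are.

Things in the scene. Friction and masses are not known exactly. Their poses are not given: they have to be found in the camera images.
- capsule_1: sealed round aluminium capsule: body 52 mm diameter, 40 mm tall, slightly bevelled foot, flat lid with a plain upright knob in its middle, 24 mm diameter, 34 mm tall (74 mm overall). Origin: centre of its underside, z up. All three look alike; any may be the heavy one: about 400 g (steel specimen), the others about 150 g (plastic dummy), within 50 g; the specimen has 1 to 3 mm of play. Starts upright in nest_1
- capsule_2: sealed round aluminium capsule: body 52 mm diameter, 40 mm tall, slightly bevelled foot, flat lid with a plain upright knob in its middle, 24 mm diameter, 34 mm tall (74 mm overall). Origin: centre of its underside, z up. All three look alike; any may be the heavy one: about 400 g (steel specimen), the others about 150 g (plastic dummy), within 50 g; the specimen has 1 to 3 mm of play. Starts upright in nest_2
- capsule_3: sealed round aluminium capsule: body 52 mm diameter, 40 mm tall, slightly bevelled foot, flat lid with a plain upright knob in its middle, 24 mm diameter, 34 mm tall (74 mm overall). Origin: centre of its underside, z up. All three look alike; any may be the heavy one: about 400 g (steel specimen), the others about 150 g (plastic dummy), within 50 g; the specimen has 1 to 3 mm of play. Starts upright in nest_3
- rack: fixed grey plastic rack plate, 90 mm (its x) by 280 mm (its y) by 20 mm high, with three round nests in a row along its y, 92 mm apart, each 56 mm wide and 12 mm deep. Origin: centre of its underside, on the bench.
- nest_1 (a point): centre of the floor of a rack nest, 8 mm above the bench; capsule_1 starts in it and belongs there if it is light
- nest_2 (a point): centre of the floor of a rack nest, 8 mm above the bench; capsule_2 starts in it and belongs there if it is light
- nest_3 (a point): centre of the floor of a rack nest, 8 mm above the bench; capsule_3 starts in it and belongs there if it is light
- holder: fixed painted steel sample holder, a square block 110 by 110 mm, 50 mm high, with one upright round bore of 56 mm in its middle (rim chamfered 3 mm). Origin: centre of its underside, on the bench; the bore is on its z axis. The floor of the bore slides (see plunger); with a capsule home the lid stands level with the block's top or up to 18 mm above. More than 30 N between a capsule and the holder damages it: push at 10 mm/s or less.
- plunger (a joint): how far the steel floor of the bore has been pushed down, m: 0 at the top, 0.010 at its firm bottom stop; starts at 0 to 0.004. It slides under about 8 N of total load, no spring: it stays where pushed, and a capsule's weight alone does not move it. The stop height is adjustable and not known: 10 to 28 mm above the bench, different each time. Home: within 1 mm of the stop
- dish_far: clear plastic culture dish, 91 mm diameter, 17 mm tall, bystander, on the far side of the work; origin centre of its underside
- slide_box: pale green-grey box for microscope slides, 90 by 170 mm, 35 mm high, bystander, beyond the work; origin centre of its underside
- scissors: pair of steel scissors with grey loops, about 200 mm long, lying flat, bystander; origin near the middle, on the bench
There are look-alikes about, which are no part of the job. What is shaped like the capsule_2 but red or turquoise is not meant.

How it is judged:
By the outcome, as a careful person would: the job done as asked, in the order asked, and still so for the second after the job is handed in, with the robot touching nothing.
It also fails if it takes over 61 s, if anything falls off the work surface, if the arm or the gripper's body presses on something with over 40 N, if the wrist force passes 120 N, or if a joint passes its speed limit or range.

### The arm

A 6-joint arm with a two-finger parallel gripper is mounted at the origin on the work surface. World frame = base frame: x ahead of the robot, y to its left, z up, the work surface at z = 0. Lengths are in m, angles in rad, forces in N, time in s.
With the tool pointing down it reaches from about 0.3 to 0.85 m from the base axis. Payload 4.2 kg.
Tool frame: the origin (TCP) lies midway between the tips of the shut fingers; the grasp point (between the pads) lies 19 mm behind it (grip_point_offset is the distance from the TCP to the grasp point, in m); z points along the fingers, y is the line along which they close (so a half turn about z gives the same grasp; the last joint's range is limited). The gripper opens to 91 mm and grips with 3 to 60 N. Pads are 32 mm wide; open, the fingers measure 118 mm over their backs; the gripper's body (76 mm by 178 mm) begins 60 mm behind the grasp point.
Start: joints at [1.095, 0.32, 1.565, -0, 1.257, -0.02], TCP at [0.253, 0.516, 0.214] pointing down, gripper open.
Joint ranges: [-3.11, 3.11], [-0.84, 2.01], [0.21, 2.61], [-1.34, 4.49], [0.05, 2.63], [-2.56, 2.56]. Speed limits (rad/s): [2.57, 2.57, 3.14, 3.14, 3.14, 3.14].

### API

Orientations are given as a 3x3 rotation matrix whose columns are the frame's x, y, z axes.
In Python, from cell import * gives the robot as it stands. The module is installed in compiled form; this text tells all that it offers.
- The arm moves only by the tool step_arm, never from a script. Its argument "plan" is a list that holds one entry, the list of rows, each a list of 7 numbers: the opening, from 0 (shut) to 1 (fully open), then the shift along the tool's x, y, z in m, then the turn, a rotation vector about the tool's x, y, z in rad. A call has 1 to 20 rows; each row is the pose to reach, as a shift and turn from the pose commanded when the call began, along the tool's axes at that moment; what a row does not reach only later rows make up. A row lasts 1/10 s, in which the tool goes at most 50 mm and 8.59 degrees, less where a joint would pass 70% of its speed; a pose out of reach is approached as far as the arm can. A call with a gripper value outside its range is refused whole. The fingers move at their own pace and stop on an object; "grip_force" is the grip in N (left out, the last holds). Time passes only in rows, so rows that repeat a pose let the fingers close. It gives the time, the measured TCP pose, the force, the opening and the grip force at its end, in the units of the state.
- sense(): the state, without advancing time (a new reading comes with each control period).
- snapshot(name): name is "scene" or "side" or "wrist"; returns a dict with "image" (480x640x3 uint8, red, green, blue), "depth" (480x640 float32, m along the optical axis (not along the pixel's ray), 0 where there is no reading), "fx", "fy", "cx", "cy" (pixels), "distortion" ([k1, k2, p1, p2, k3] as OpenCV has them; the pictures are not rectified), "world_from_camera" (4x4, takes a point from camera to world coordinates); the wrist camera has in their place "tool_from_camera" (4x4, takes a point from camera to tool coordinates, whose origin is the TCP and whose axes are the flange's). Camera axes: x right, y down, z forward; pixel columns grow to the right and rows downward; lengths in m; the calibration is good to about 2 mm. A picture is of the moment at which its call begins: read the wrist's pose just before it.
- sign_off(): hands the job in; it is judged then, once.
The state is a dict: "time_s": time; "q": joint angles; "qvel": joint speeds; "joint_torque": joint torques, N m; "ee_pos": TCP position; "eef_rot": TCP orientation; "contact_force": force on the tool from outside, world axes, zero at the start; "ft_torque": the same for the moment, N m; "width": finger opening in m; "grip_force": force on a finger pad.
Only numpy, scipy, OpenCV 4.12 (cv2) and the standard library are available. Lean on these libraries where they do the work, as an engineer would, in place of code of your own. Each camera call takes 0.05 s, during which the arm holds its last target. There are 200 camera calls.

## Working session

There is one attempt and no reset: what is moved stays moved. The work goes in short steps, Python scripts to look and compute and a tool call to move; the robot and the scene stay as the last step left them, time stands still between calls to the robot, and variables do not carry over. Pictures are saved under pics/ and viewed, at most 10 in all, crops included, and the job is handed in when it is done.

Besides the shell and the picture viewer there is one more tool, called after "Emit:" in YAML: its name, and indented under it one key for each argument. step_arm: Moves the arm, as the interface text tells. Its arguments: {"type":"object","properties":{"plan":{"type":"array","items":{"type":"array","items":{"type":"array","items":{"type":"number"}}}},"grip_force":{"type":"number"}},"required":["plan"]}

```bash
mkdir -p pics
cat > h.py <<'E'
from cell import *
import numpy as np, cv2
def cloud(s,T=None):
    K=np.array([[s["fx"],0,s["cx"]],[0,s["fy"],s["cy"]],[0,0,1]])
    v,u=np.mgrid[0:480,0:640]
    p=cv2.undistortPoints(np.stack([u,v],-1).reshape(-1,1,2).astype(float),K,np.array(s["distortion"])).reshape(480,640,2)
    d=s["depth"].astype(float)
    P=np.stack([p[...,0]*d,p[...,1]*d,d],-1)
    T=np.array(s["world_from_camera"]) if T is None else T
    W=P@T[:3,:3].T+T[:3,3]; W[d==0]=np.nan
    return W
def wristT(s,st):
    T=np.eye(4);T[:3,:3]=np.array(st["eef_rot"]);T[:3,3]=st["ee_pos"]
    return T@np.array(s["tool_from_camera"])
E
python3 - <<'E'
from h import *
st=sense(); print({k:np.round(v,3) for k,v in st.items()})
for n in ("scene","side"):
    s=snapshot(n); cv2.imwrite(f"pics/{n}0.png",s["image"][...,::-1]); np.save(f"{n}0.npy",cloud(s)); 
    print(n,np.round(s["world_from_camera"],3).tolist())
E
```

```text
{'time_s': np.float64(0.0), 'q': array([ 1.095,  0.32 ,  1.566, -0.   ,  1.257, -0.02 ]), 'qvel': array([-0.001, -0.001,  0.001, -0.   , -0.001, -0.   ]), 'joint_torque': array([-2.0000e-03, -4.1247e+01, -2.3197e+01,  7.2000e-02,  4.6000e-02,
       -0.0000e+00]), 'ee_pos': array([0.253, 0.516, 0.213]), 'eef_rot': array([[-0.898,  0.44 , -0.001],
       [ 0.44 ,  0.898, -0.002],
       [ 0.   , -0.002, -1.   ]]), 'contact_force': array([-0.34 , -0.237,  0.53 ]), 'ft_torque': array([-0.037, -0.008,  0.057]), 'grip_force': np.float64(0.0), 'width': np.float64(0.091)}
scene [[0.884, 0.255, -0.392, 0.919], [0.467, -0.525, 0.711, -0.597], [-0.024, -0.812, -0.583, 0.543], [0.0, 0.0, 0.0, 1.0]]
side [[0.999, -0.002, 0.037, 0.553], [-0.031, -0.594, 0.804, -0.864], [0.021, -0.804, -0.594, 0.659], [0.0, 0.0, 0.0, 1.0]]
```

View pics/scene0.png

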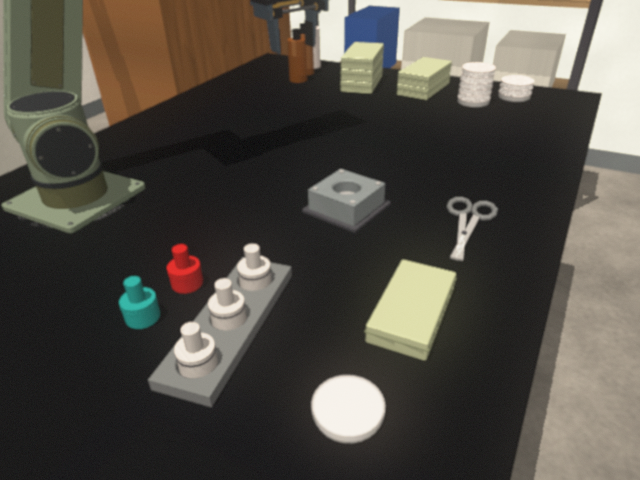

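View pics/side0.png

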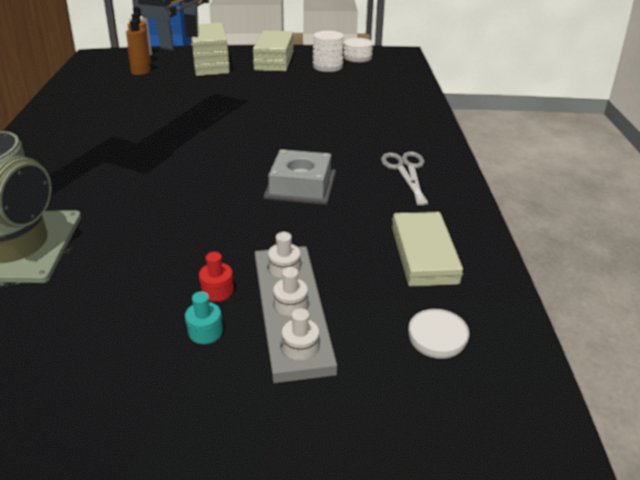

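The three pale capsules stand in the grey rack: scene pixels (195,345), (227,303) and (254,267). The red one (185,268) and the turquoise one (140,302) stand outside the rack and are look-alikes. The pale ones in the nests fit the description. The holder is at (347,195). Next I'll measure and make a confirming crop.

Run:
```python
from h import *
for n,boxes in (("scene",[(175,318,220,385),(208,278,246,330),(236,243,273,290)]),("side",[(280,308,322,360),(273,266,310,316),(266,232,302,278)])):
    W=np.load(f"{n}0.npy"); im=cv2.imread(f"pics/{n}0.png")
    for (a,b,c,d) in boxes:
        P=W[b:d,a:c].reshape(-1,3)
        for lo,hi,lab in((.074,.095,"knob"),(.044,.054,"lid")):
            Q=P[(P[:,2]>lo)&(P[:,2]<hi)]
            if len(Q)>4:
                (cx,cy),r=cv2.minEnclosingCircle(Q[:,:2].astype(np.float32)); print(n,lab,len(Q),np.round([*Q.mean(0),cx,cy,r],4), np.round(np.percentile(Q[:,2],[5,50,95]),4))
    # holder top
    hb=(300,165,390,230) if n=="scene" else (262,145,340,200)
    P=W[hb[1]:hb[3],hb[0]:hb[2]].reshape(-1,3); Q=P[(P[:,2]>.043)&(P[:,2]<.058)]
    print("holder",len(Q),cv2.minAreaRect(Q[:,:2].astype(np.float32)),np.median(Q[:,2]))
    rb=(145,255,300,402) if n=="scene" else (250,240,340,382)
    P=W[rb[1]:rb[3],rb[0]:rb[2]].reshape(-1,3); Q=P[(P[:,2]>.013)&(P[:,2]<.026)]
    # remove turquoise/red by colour: keep grey
    hsv=cv2.cvtColor(im,cv2.COLOR_BGR2HSV)[rb[1]:rb[3],rb[0]:rb[2]].reshape(-1,3)
    Q=P[(P[:,2]>.013)&(P[:,2]<.026)&(hsv[:,1]<60)]
    print("rack",len(Q),cv2.minAreaRect(Q[:,:2].astype(np.float32)))
im=cv2.imread("pics/scene0.png")[160:400,110:400]; cv2.imwrite("pics/crop0.png",cv2.resize(im,None,fx=2.5,fy=2.5,interpolation=cv2.INTER_CUBIC))
```

```text
scene knob 261 [ 0.5459 -0.2666  0.0805  0.5442 -0.2647  0.0134] [0.0748 0.0813 0.0828]
scene lid 687 [ 0.549  -0.2696  0.0478  0.5439 -0.264   0.027 ] [0.0454 0.0477 0.0503]
scene knob 210 [ 0.5293 -0.175   0.0807  0.5274 -0.1728  0.0131] [0.0753 0.0816 0.0834]
scene lid 532 [ 0.5322 -0.1781  0.0476  0.5281 -0.1738  0.027 ] [0.0453 0.0474 0.0514]
scene knob 162 [ 0.5168 -0.0846  0.0807  0.5145 -0.0829  0.0131] [0.0756 0.0817 0.0832]
scene lid 425 [ 0.5193 -0.0879  0.0481  0.5152 -0.0822  0.027 ] [0.0451 0.0482 0.051 ]
holder 1491 ((0.5402839779853821, 0.21421471238136292), (0.11722642183303833, 0.11420504748821259), 80.32225799560547) 0.049601912168463214
rack 5147 ((0.5281735062599182, -0.17355789244174957), (0.09245031327009201, 0.2825970947742462), 9.254669189453125)
side knob 218 [ 0.546  -0.2657  0.0807  0.5458 -0.2636  0.0129] [0.0752 0.0814 0.0834]
side lid 566 [ 0.5458 -0.2707  0.0478  0.5463 -0.2634  0.0272] [0.0453 0.0477 0.0509]
side knob 272 [ 0.536  -0.2077  0.0812  0.5405 -0.2138  0.056 ] [0.0759 0.0818 0.0836]
side lid 463 [ 0.5298 -0.1786  0.0482  0.5295 -0.1718  0.0272] [0.0456 0.0481 0.0516]
side knob 279 [ 0.5236 -0.1282  0.0811  0.5254 -0.1259  0.0582] [0.0758 0.0817 0.0837]
side lid 376 [ 0.5174 -0.0878  0.0482  0.5169 -0.0815  0.0272] [0.0451 0.0482 0.0512]
holder 1300 ((0.5426065921783447, 0.21384719014167786), (0.11943382024765015, 0.11066506803035736), 79.65424346923828) 0.04872894688365431
rack 4245 ((0.5304895043373108, -0.17250964045524597), (0.08959110826253891, 0.283582478761673), 8.788238525390625)
```

View pics/crop0.png

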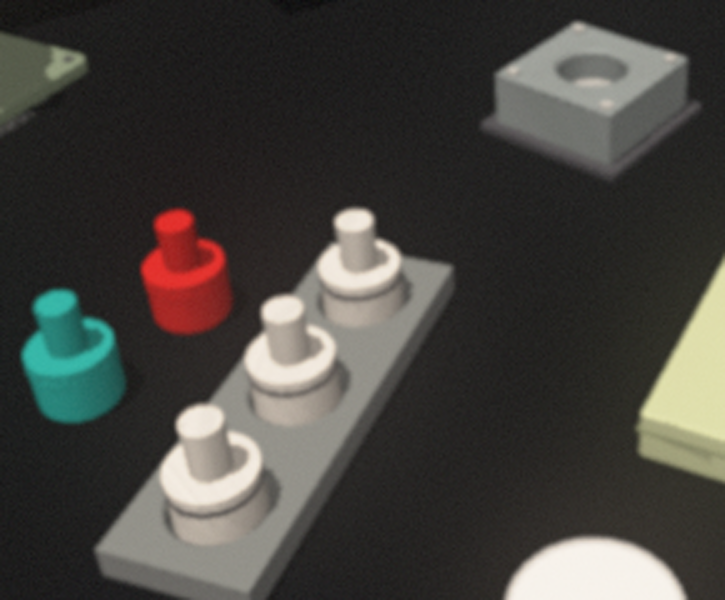

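The crop confirms it: the three pale capsules (crop pixels (215,470), (290,360), (360,265)) are in the rack, and the red and turquoise ones stand beside it. I'll go past the holder first for a closer look.

```bash
cat >> h.py <<'E'
def rel(x,y,z,yaw=None):
    """shift in tool axes, turn for tool y radial at target"""
    st=sense(); R=np.array(st["eef_rot"]); p=np.array(st["ee_pos"])
    yaw=np.arctan2(y,x) if yaw is None else yaw
    yy=np.array([np.cos(yaw),np.sin(yaw),0]); zz=np.array([0,0,-1.]); Rt=np.stack([np.cross(yy,zz),yy,zz],1)
    rv=cv2.Rodrigues(R.T@Rt)[0].ravel()
    print("t %.2f"%st["time_s"],"p",np.round(p,4),"shift",np.round(R.T@(np.array([x,y,z])-p),4),"turn",np.round(rv,4),"F",np.round(st["contact_force"],2),"w",round(float(st["width"]),4))
def force(n=8):
    F=[]
    for _ in range(n): snapshot("wrist"); F.append(sense()["contact_force"])
    print("F",np.round(np.mean(F,0),2),"sd",np.round(np.std(F,0),2))
E
python3 -c "
from h import *
rel(.54,.214,.2)"
```

```text
t 0.10 p [0.2529 0.5159 0.2132] shift [-0.3907 -0.1447  0.0134] turn [-1.500e-03  6.000e-04  7.377e-01] F [ 0.47 -1.    0.69] w 0.0911
```

Emit:
step_arm:
  plan:
    - [[0.5,-0.04,-0.015,0.013,0,0,0.07],[0.5,-0.085,-0.031,0.013,0,0,0.15],[0.5,-0.13,-0.048,0.013,0,0,0.24],[0.5,-0.175,-0.065,0.013,0,0,0.33],[0.5,-0.22,-0.081,0.013,0,0,0.42],[0.5,-0.265,-0.098,0.013,0,0,0.51],[0.5,-0.31,-0.115,0.013,0,0,0.6],[0.5,-0.355,-0.131,0.013,-0.0015,0,0.68],[0.5,-0.391,-0.145,0.013,-0.0015,0,0.738],[0.5,-0.391,-0.145,0.013,-0.0015,0,0.738],[0.5,-0.391,-0.145,0.013,-0.0015,0,0.738],[0.5,-0.391,-0.145,0.013,-0.0015,0,0.738]]

```text
time_s: 1.3
ee_pos: [0.5395, 0.2147, 0.2006]
eef_rot: [[-0.369, 0.929, -0.0], [0.929, 0.369, 0.001], [0.001, 0.0, -1.0]]
contact_force: [-0.0, -0.3, 0.2]
width: 0.0456
grip_force: 0.0
```

Run:
```python
from h import *
st=sense(); s=snapshot("wrist"); W=cloud(s,wristT(s,st)); np.save("w1.npy",W); cv2.imwrite("pics/w1.png",s["image"][...,::-1])
print(np.round(s["tool_from_camera"],3).tolist())
P=W.reshape(-1,3); Q=P[(P[:,2]>.045)&(P[:,2]<.056)&(abs(P[:,0]-.54)<.1)&(abs(P[:,1]-.214)<.1)]; print(len(Q),cv2.minAreaRect(Q[:,:2].astype(np.float32)),np.median(Q[:,2]))
f=P[(np.hypot(P[:,0]-.541,P[:,1]-.214)<.018)]; print("floor",len(f),np.nanmedian(f,0))
rel(.516,-.082,.15)
```

```text
[[-0.001, -0.959, -0.283, 0.079], [1.0, -0.001, 0.001, -0.0], [-0.002, -0.283, 0.959, -0.17], [0.0, 0.0, 0.0, 1.0]]
10947 ((0.5423302054405212, 0.21309790015220642), (0.11092214286327362, 0.11050920933485031), 80.1552505493164) 0.04938417891388197
floor 1007 [0.54092809 0.21412401 0.02433865]
t 1.35 p [0.5394 0.2149 0.2008] shift [-0.2673 -0.1315  0.0504] turn [ 5.000e-04 -1.200e-03  5.363e-01] F [-0.99  1.02  0.18] w 0.0454
```

View pics/w1.png

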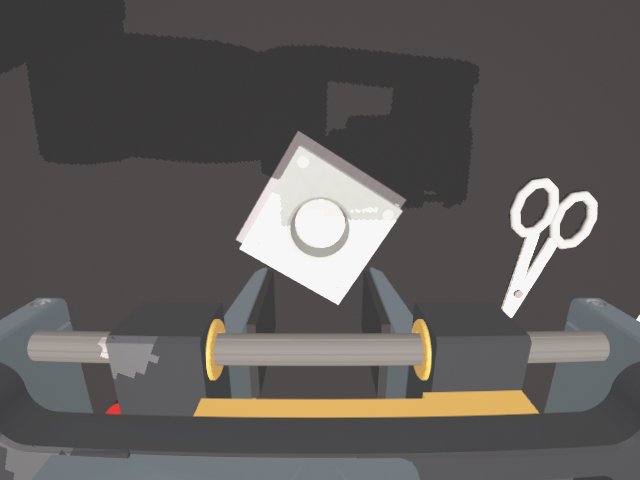

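The wrist view shows the holder with its bore at about (320,225). The floor is near z = 0.024. Next is capsule C, the one nearest the holder.

Emit:
step_arm:
  plan:
    - [[0.5,-0.035,-0.017,0.006,0,0,0.07],[0.5,-0.08,-0.039,0.015,0,0,0.16],[0.5,-0.125,-0.061,0.024,0,0,0.25],[0.5,-0.17,-0.084,0.032,0,0,0.34],[0.5,-0.215,-0.106,0.041,0,0,0.43],[0.5,-0.25,-0.123,0.047,0,0,0.5],[0.5,-0.267,-0.131,0.05,0,-0.001,0.536],[0.5,-0.267,-0.131,0.05,0,-0.001,0.536],[0.5,-0.267,-0.131,0.05,0,-0.001,0.536],[0.5,-0.267,-0.131,0.05,0,-0.001,0.536]]

```text
time_s: 2.35
ee_pos: [0.5171, -0.0808, 0.1509]
eef_rot: [[0.156, 0.988, 0.002], [0.988, -0.156, 0.0], [0.001, 0.002, -1.0]]
contact_force: [-0.2, -0.2, -0.2]
width: 0.046
grip_force: 0.0
```

```bash
cat >> h.py <<'E'
def caps(x,y):
    st=sense(); s=snapshot("wrist"); W=cloud(s,wristT(s,st)); P=W.reshape(-1,3); P=P[np.hypot(P[:,0]-x,P[:,1]-y)<.035]
    for lo,hi,l in((.079,.09,"knob"),(.044,.053,"lid")):
        Q=P[(P[:,2]>lo)&(P[:,2]<hi)]
        if len(Q)>9:
            c,r=cv2.minEnclosingCircle(Q[:,:2].astype(np.float32)); print(l,len(Q),np.round([*c,r,np.median(Q[:,2])],4))
    return s
E
python3 - <<'E'
from h import *
s=caps(.516,-.082); cv2.imwrite("pics/w2.png",s["image"][...,::-1])
force(6)
rel(.516,-.082,.052)
E
```

```text
knob 834 [ 0.5164 -0.0826  0.0121  0.0813]
lid 2118 [ 0.5165 -0.0829  0.0264  0.0474]
F [-0.22  0.43  0.08] sd [0.24 0.43 0.74]
t 2.70 p [ 0.517  -0.082   0.1507] shift [-0.0002 -0.0011  0.0987] turn [ 0.0013 -0.0003 -0.0005] F [-0.42  0.66 -0.79] w 0.0454
```

View pics/w2.png

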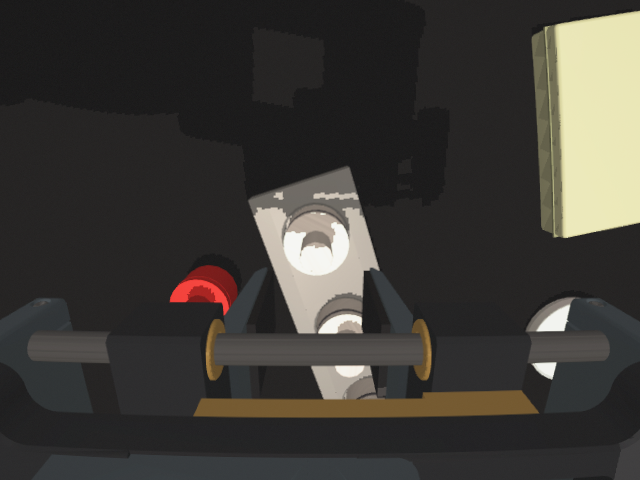

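Emit:
step_arm:
  plan:
    - [[0.5,-0.001,-0.001,0.03,0.001,0,0],[0.5,-0.001,-0.001,0.065,0.001,0,0],[0.5,-0.001,-0.001,0.09,0.001,0,0],[0.5,-0.001,-0.001,0.098,0.001,0,0],[0.5,-0.001,-0.001,0.098,0.001,0,0],[0,-0.001,-0.001,0.098,0.001,0,0],[0,-0.001,-0.001,0.098,0.001,0,0],[0,-0.001,-0.001,0.098,0.001,0,0],[0,-0.001,-0.001,0.098,0.001,0,0],[0,-0.001,-0.001,0.098,0.001,0,0],[0,-0.001,-0.001,0.098,0.001,0,0]]
  grip_force: 30

```text
time_s: 3.8
ee_pos: [0.5163, -0.0833, 0.0535]
eef_rot: [[0.158, 0.987, 0.002], [0.987, -0.158, 0.0], [0.0, 0.002, -1.0]]
contact_force: [-2.7, 0.4, 6.8]
width: 0.0232
grip_force: 29.9
```

Emit:
step_arm:
  plan:
    - [[0,0,0,-0.003,0,0,0],[0,0,0,-0.006,0,0,0],[0,0,0,-0.009,0,0,0],[0,0,0,-0.012,0,0,0],[0,0,0,-0.015,0,0,0],[0,0,0,-0.017,0,0,0],[0,0,0,-0.017,0,0,0],[0,0,0,-0.017,0,0,0],[0,0,0,-0.017,0,0,0]]

```text
time_s: 4.7
ee_pos: [0.5157, -0.0832, 0.0695]
eef_rot: [[0.158, 0.987, -0.0], [0.987, -0.158, 0.0], [0.0, -0.0, -1.0]]
contact_force: [0.1, 0.3, -1.4]
width: 0.0235
grip_force: 29.9
```

Run:
```python
from h import *
force(12); rel(.516,-.082,.052); print(sense()["grip_force"])
```

```text
F [-0.15 -0.06 -1.52] sd [0.57 0.68 0.62]
t 5.30 p [ 0.5159 -0.0832  0.0696] shift [ 0.0012 -0.0001  0.0176] turn [ 0.0002 -0.0003 -0.0013] F [-0.65  0.1  -1.25] w 0.0235
29.925997853279114
```

That one is light at about 150 g. I'll put it back.

Emit:
step_arm:
  plan:
    - [[0,0,0,0.003,0,0,0],[0,0,0,0.006,0,0,0],[0,0,0,0.009,0,0,0],[0,0,0,0.012,0,0,0],[0,0,0,0.014,0,0,0],[0,0,0,0.016,0,0,0],[0,0,0,0.017,0,0,0],[0,0,0,0.017,0,0,0],[0.25,0,0,0.016,0,0,0],[0.5,0,0,0.016,0,0,0],[0.5,0,0,0.016,0,0,0],[0.5,0,0,0.016,0,0,0],[0.5,0,0,0,0,0,0],[0.5,0,0,-0.03,0,0,0],[0.5,0,0,-0.065,0,0,0],[0.5,0,0,-0.08,0,0,0],[0.5,0,0,-0.08,0,0,0],[0.5,0,0,-0.08,0,0,0]]

```text
time_s: 7.1
ee_pos: [0.5154, -0.0832, 0.149]
eef_rot: [[0.158, 0.987, -0.0], [0.987, -0.158, 0.0], [0.0, -0.001, -1.0]]
contact_force: [-0.1, -0.1, -0.7]
width: 0.0457
grip_force: 0.0
```

Run:
```python
from h import *
caps(.516,-.082); rel(.529,-.173,.15,-.158)
```

```text
knob 851 [ 0.5169 -0.0827  0.0121  0.0813]
lid 2156 [ 0.517  -0.0829  0.0262  0.0473]
t 7.15 p [ 0.515  -0.0831  0.1484] shift [-0.0865  0.0281 -0.0017] turn [-0.0021 -0.0003 -0.001 ] F [0.11 1.08 0.5 ] w 0.0455
```

It's seated: the lid is back at 0.047. On to the middle capsule.

Emit:
step_arm:
  plan:
    - [[0.5,-0.04,0.013,0,0,0,0],[0.5,-0.075,0.024,0,0,0,0],[0.5,-0.0865,0.028,0,0,0,0],[0.5,-0.0865,0.028,0,0,0,0],[0.5,-0.0865,0.028,0,0,0,0]]

```text
time_s: 7.65
ee_pos: [0.529, -0.1721, 0.1485]
eef_rot: [[0.159, 0.987, -0.002], [0.987, -0.159, 0.002], [0.002, -0.002, -1.0]]
contact_force: [-0.5, 0.7, 0.8]
width: 0.0457
grip_force: 0.0
```

Run:
```python
from h import *
caps(.529,-.173); rel(.529,-.173,.054,-.158)
```

```text
knob 844 [ 0.5287 -0.1733  0.012   0.0813]
lid 2147 [ 0.5287 -0.1734  0.0262  0.0473]
t 7.70 p [ 0.5291 -0.1719  0.1488] shift [-0.0013  0.0002  0.0948] turn [-0.0018 -0.0013 -0.0006] F [ 0.14 -0.2   0.16] w 0.0455
```

Emit:
step_arm:
  plan:
    - [[0.5,-0.001,0,0.03,-0.001,0,0],[0.5,-0.001,0,0.065,-0.001,0,0],[0.5,-0.001,0,0.088,-0.001,0,0],[0.5,-0.001,0,0.094,-0.001,0,0],[0.5,-0.001,0,0.094,-0.001,0,0],[0,-0.001,0,0.094,-0.001,0,0],[0,-0.001,0,0.094,-0.001,0,0],[0,-0.001,0,0.094,-0.001,0,0],[0,-0.001,0,0.094,-0.001,0,0],[0,-0.001,0,0.094,-0.001,0,0],[0,-0.001,0,0.094,-0.001,0,0]]
  grip_force: 30

```text
time_s: 8.8
ee_pos: [0.5292, -0.174, 0.0565]
eef_rot: [[0.158, 0.987, 0.001], [0.987, -0.158, 0.0], [0.0, 0.001, -1.0]]
contact_force: [-3.5, 1.1, 6.2]
width: 0.0229
grip_force: 29.9
```

Emit:
step_arm:
  plan:
    - [[0,0,0,-0.003,0,0,0],[0,0,0,-0.006,0,0,0],[0,0,0,-0.009,0,0,0],[0,0,0,-0.012,0,0,0],[0,0,0,-0.015,0,0,0],[0,0,0,-0.017,0,0,0],[0,0,0,-0.017,0,0,0],[0,0,0,-0.017,0,0,0],[0,0,0,-0.017,0,0,0]]

```text
time_s: 9.7
ee_pos: [0.5295, -0.174, 0.0724]
eef_rot: [[0.158, 0.987, 0.001], [0.987, -0.158, 0.0], [0.0, 0.001, -1.0]]
contact_force: [-0.2, -0.0, -5.5]
width: 0.0234
grip_force: 29.9
```

Run:
```python
from h import *
force(12); rel(.529,-.173,.12,-.158); print(sense()["grip_force"])
```

```text
F [ 0.06 -0.12 -4.29] sd [0.35 0.29 0.28]
t 10.30 p [ 0.5297 -0.1741  0.0726] shift [ 0.001  -0.0008 -0.0474] turn [ 0.0012 -0.0003 -0.001 ] F [-0.6   0.16 -4.14] w 0.0234
29.870527982711792
```

About 430 g, so this is the heavy one. I'll work out the bore centre from the earlier wrist view and plan the carry.

Run:
```python
from h import *
W=np.load("w1.npy"); 
st_p=np.array([.5394,.2149,.2008]); 
tc=np.array([[-.001,-.959,-.283,.079],[1,-.001,.001,0],[-.002,-.283,.959,-.17],[0,0,0,1]])
R=np.array([[-.369,.929,0],[.929,.369,.001],[.001,0,-1]])
C=R@tc[:3,3]+st_p
V=W-C; k=(.0494-C[2])/V[...,2]; X=C+V*k[...,None]
m=(W[...,2]<.046)&(np.hypot(X[...,0]-.5415,X[...,1]-.2135)<.036)
cnt,_=cv2.findContours(m.astype(np.uint8),cv2.RETR_EXTERNAL,cv2.CHAIN_APPROX_NONE)
c=max(cnt,key=len)[:,0]; P=X[c[:,1],c[:,0],:2].astype(np.float32)
print(cv2.minEnclosingCircle(P),cv2.fitEllipse(P*1000))
rel(.529,-.173,.152,-.158); rel(.542,.2135,.152,-.158)
```

```text
((0.5420166850090027, 0.21367788314819336), 0.028764622285962105) ((541.8744506835938, 213.9528350830078), (54.480133056640625, 54.84903335571289), 101.44336700439453)
t 10.30 p [ 0.5297 -0.1741  0.0726] shift [ 0.001  -0.0007 -0.0794] turn [ 0.0012 -0.0003 -0.001 ] F [-0.6   0.16 -4.14] w 0.0234
t 10.30 p [ 0.5297 -0.1741  0.0726] shift [ 0.3846 -0.0491 -0.0793] turn [ 0.0012 -0.0003 -0.001 ] F [-0.6   0.16 -4.14] w 0.0234
```

Emit:
step_arm:
  plan:
    - [[0,0,0,-0.01,0,0,0],[0,0,0,-0.03,0,0,0],[0,0,0,-0.05,0,0,0],[0,0,0,-0.07,0,0,0],[0,0,0,-0.08,0,0,0],[0,0,0,-0.08,0,0,0]]

```text
time_s: 10.9
ee_pos: [0.5306, -0.1744, 0.1545]
eef_rot: [[0.158, 0.987, 0.005], [0.987, -0.158, -0.001], [-0.0, 0.005, -1.0]]
contact_force: [0.5, -0.2, -4.1]
width: 0.0235
grip_force: 29.9
```

Run:
```python
from h import *
rel(.542,.2135,.152,-.158)
```

```text
t 10.90 p [ 0.5306 -0.1744  0.1545] shift [ 0.3848 -0.0502  0.0021] turn [ 0.0052  0.0004 -0.001 ] F [ 0.49 -0.16 -4.14] w 0.0235
```

Emit:
step_arm:
  plan:
    - [[0,0.01,-0.001,0,0,0,0],[0,0.03,-0.004,0,0,0,0],[0,0.06,-0.008,0,0,0,0],[0,0.09,-0.012,0,0,0,0],[0,0.12,-0.016,0,0,0,0],[0,0.15,-0.02,0,0,0,0],[0,0.18,-0.024,0,0,0,0],[0,0.21,-0.027,0,0,0,0],[0,0.24,-0.031,0,0,0,0],[0,0.27,-0.035,0,0,0,0],[0,0.3,-0.039,0,0,0,0],[0,0.33,-0.043,0,0,0,0],[0,0.355,-0.046,0,0,0,0],[0,0.375,-0.049,0,0,0,0],[0,0.385,-0.05,0,0,0,0],[0,0.385,-0.05,0,0,0,0],[0,0.385,-0.05,0,0,0,0]]

```text
time_s: 12.6
ee_pos: [0.5406, 0.2133, 0.152]
eef_rot: [[0.158, 0.987, -0.0], [0.987, -0.158, -0.001], [-0.001, -0.0, -1.0]]
contact_force: [0.1, -1.2, -4.0]
width: 0.0234
grip_force: 29.9
```

Run:
```python
from h import *
rel(.542,.2137,.11,-.158)
s=snapshot("side"); W=cloud(s); im=s["image"]; cv2.imwrite("pics/side2.png",cv2.resize(im[60:220,230:390],None,fx=3.5,fy=3.5)[...,::-1])
# tilt: fore/aft lid height
P=W.reshape(-1,3); Q=P[(np.hypot(P[:,0]-.542,P[:,1]-.2137)<.03)&(P[:,2]>.095)&(P[:,2]<.16)]; h=np.histogram(Q[:,2],np.arange(.095,.162,.004)); print(h[0],np.round(h[1][0],3))
B=Q[(Q[:,2]>.112)&(Q[:,2]<.136)]; print(len(B),B[:,0].min(),B[:,0].max(),B[:,1].min(),Q[:,2].min())
force(6)
```

```text
t 12.60 p [0.5406 0.2133 0.152 ] shift [0.0006 0.0014 0.042 ] turn [-0.0001  0.0013 -0.0007] F [ 0.1  -1.23 -4.01] w 0.0234
[  0   2  24  43  46  42  47  47  46  41  53  87 102  21  29  37] 0.095
275 0.5190068746106511 0.5691477378901325 0.18598782871549202 0.10278567038841224
F [ 0.04  0.22 -4.12] sd [0.32 0.39 0.45]
```

View pics/side2.png

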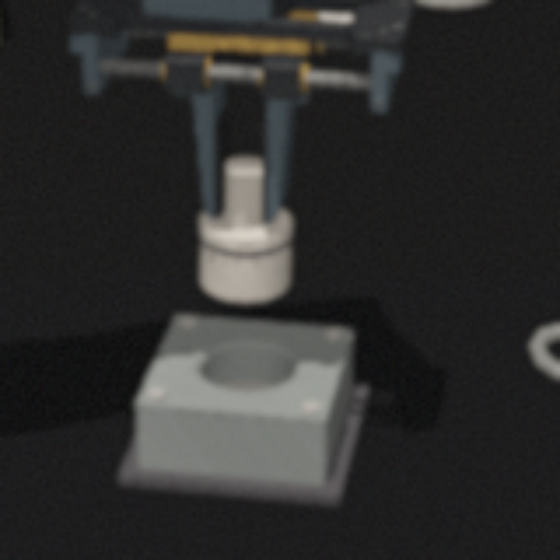

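The side view shows the capsule hanging upright over the bore, capsule at (245,250) and bore at (250,365) in the crop. I'll lower it quickly to just above the rim, then slowly.

Emit:
step_arm:
  plan:
    - [[0,0.0005,0.001,0.008,0,0.001,0],[0,0.0005,0.001,0.02,0,0.001,0],[0,0.0005,0.001,0.032,0,0.001,0],[0,0.0005,0.001,0.04,0,0.001,0],[0,0.0005,0.001,0.043,0,0.001,0],[0,0.0005,0.001,0.0438,0,0.001,0],[0,0.0005,0.001,0.0446,0,0.001,0],[0,0.0005,0.001,0.0454,0,0.001,0],[0,0.0005,0.001,0.0462,0,0.001,0],[0,0.0005,0.001,0.047,0,0.001,0],[0,0.0005,0.001,0.0478,0,0.001,0],[0,0.0005,0.001,0.0486,0,0.001,0],[0,0.0005,0.001,0.0494,0,0.001,0],[0,0.0005,0.001,0.0502,0,0.001,0],[0,0.0005,0.001,0.051,0,0.001,0],[0,0.0005,0.001,0.0518,0,0.001,0],[0,0.0005,0.001,0.0526,0,0.001,0],[0,0.0005,0.001,0.0534,0,0.001,0]]

```text
time_s: 14.75
ee_pos: [0.5423, 0.2143, 0.0992]
eef_rot: [[0.158, 0.987, 0.001], [0.987, -0.158, 0.001], [0.001, 0.001, -1.0]]
contact_force: [1.1, 0.3, -4.4]
width: 0.0232
grip_force: 29.9
```

Emit:
step_arm:
  plan:
    - [[0,0,0,0.0008,0,0,0],[0,0,0,0.0016,0,0,0],[0,0,0,0.0024,0,0,0],[0,0,0,0.0032,0,0,0],[0,0,0,0.004,0,0,0]]

```text
time_s: 15.25
ee_pos: [0.5423, 0.2143, 0.0952]
eef_rot: [[0.158, 0.987, 0.001], [0.987, -0.158, 0.001], [0.001, 0.001, -1.0]]
contact_force: [-0.5, 0.1, -3.8]
width: 0.0235
grip_force: 29.9
```

It's inside the bore with no contact. I'll carry on.

Emit:
step_arm:
  plan:
    - [[0,0,0,0.0009,0,0,0],[0,0,0,0.0018,0,0,0],[0,0,0,0.0027,0,0,0],[0,0,0,0.0036,0,0,0],[0,0,0,0.0045,0,0,0],[0,0,0,0.0054,0,0,0],[0,0,0,0.0063,0,0,0],[0,0,0,0.0072,0,0,0],[0,0,0,0.0081,0,0,0],[0,0,0,0.009,0,0,0]]

```text
time_s: 16.25
ee_pos: [0.5423, 0.2143, 0.0862]
eef_rot: [[0.158, 0.987, 0.001], [0.987, -0.158, 0.001], [0.001, 0.001, -1.0]]
contact_force: [-0.4, -0.5, -4.0]
width: 0.0234
grip_force: 29.9
```

Emit:
step_arm:
  plan:
    - [[0,0,0,0.0009,0,0,0],[0,0,0,0.0018,0,0,0],[0,0,0,0.0027,0,0,0],[0,0,0,0.0036,0,0,0],[0,0,0,0.0045,0,0,0],[0,0,0,0.0054,0,0,0],[0,0,0,0.0063,0,0,0],[0,0,0,0.0072,0,0,0],[0,0,0,0.0081,0,0,0]]

```text
time_s: 17.15
ee_pos: [0.5423, 0.2143, 0.0781]
eef_rot: [[0.158, 0.987, 0.001], [0.987, -0.158, 0.001], [0.001, 0.001, -1.0]]
contact_force: [-1.3, -0.2, -3.9]
width: 0.0231
grip_force: 29.9
```

Emit:
step_arm:
  plan:
    - [[0,0,0,0.0008,0,0,0],[0,0,0,0.0016,0,0,0],[0,0,0,0.0024,0,0,0]]

```text
time_s: 17.45
ee_pos: [0.5423, 0.2143, 0.0757]
eef_rot: [[0.158, 0.987, 0.001], [0.987, -0.158, 0.001], [0.001, 0.001, -1.0]]
contact_force: [-0.6, -0.1, -4.2]
width: 0.0231
grip_force: 29.9
```

Emit:
step_arm:
  plan:
    - [[0,0,0,0.0008,0,0,0],[0,0,0,0.0016,0,0,0],[0,0,0,0.0024,0,0,0]]

```text
time_s: 17.75
ee_pos: [0.5423, 0.2143, 0.0734]
eef_rot: [[0.158, 0.987, 0.001], [0.987, -0.158, 0.001], [0.001, 0.001, -1.0]]
contact_force: [-1.2, -1.2, 0.5]
width: 0.0233
grip_force: 29.9
```

Contact with the floor begins at TCP z = 0.0734. From here I press slowly in small steps and watch the force.

Emit:
step_arm:
  plan:
    - [[0,0,0,0.0006,0,0,0],[0,0,0,0.0012,0,0,0],[0,0,0,0.0018,0,0,0]]

```text
time_s: 18.05
ee_pos: [0.5423, 0.2144, 0.0725]
eef_rot: [[0.158, 0.987, 0.002], [0.987, -0.158, 0.001], [0.002, 0.002, -1.0]]
contact_force: [-2.7, -1.9, 4.9]
width: 0.0235
grip_force: 29.9
```

Emit:
step_arm:
  plan:
    - [[0,0,0,0.0006,0,0,0],[0,0,0,0.0012,0,0,0],[0,0,0,0.0018,0,0,0]]

```text
time_s: 18.35
ee_pos: [0.5423, 0.2144, 0.0707]
eef_rot: [[0.158, 0.987, 0.002], [0.987, -0.158, 0.001], [0.002, 0.002, -1.0]]
contact_force: [-4.1, -0.9, 5.6]
width: 0.0237
grip_force: 29.9
```

Emit:
step_arm:
  plan:
    - [[0,0,0,0.0006,0,0,0],[0,0,0,0.0012,0,0,0]]

```text
time_s: 18.55
ee_pos: [0.5423, 0.2144, 0.0695]
eef_rot: [[0.158, 0.987, 0.002], [0.987, -0.158, 0.001], [0.002, 0.002, -1.0]]
contact_force: [-3.4, -1.9, 5.5]
width: 0.0234
grip_force: 29.9
```

The floor slides at about 5.5 N net. I'll continue.

Emit:
step_arm:
  plan:
    - [[0,0,0,0.0006,0,0,0],[0,0,0,0.0012,0,0,0]]

```text
time_s: 18.75
ee_pos: [0.5424, 0.2144, 0.0684]
eef_rot: [[0.158, 0.987, 0.002], [0.987, -0.158, 0.001], [0.002, 0.002, -1.0]]
contact_force: [-4.5, -1.2, 5.4]
width: 0.0232
grip_force: 29.9
```

Emit:
step_arm:
  plan:
    - [[0,0,0,0.0006,0,0,0],[0,0,0,0.0012,0,0,0]]

```text
time_s: 18.95
ee_pos: [0.5423, 0.2144, 0.0672]
eef_rot: [[0.158, 0.987, 0.002], [0.987, -0.158, 0.001], [0.002, 0.002, -1.0]]
contact_force: [-3.3, -1.1, 5.5]
width: 0.0233
grip_force: 29.9
```

Emit:
step_arm:
  plan:
    - [[0,0,0,0.0006,0,0,0]]

```text
time_s: 19.05
ee_pos: [0.5423, 0.2144, 0.0666]
eef_rot: [[0.158, 0.987, 0.002], [0.987, -0.158, 0.001], [0.002, 0.002, -1.0]]
contact_force: [-3.5, -1.8, 5.4]
width: 0.0235
grip_force: 29.9
```

Emit:
step_arm:
  plan:
    - [[0,0,0,0.0006,0,0,0]]

```text
time_s: 19.15
ee_pos: [0.5423, 0.2144, 0.066]
eef_rot: [[0.158, 0.987, 0.002], [0.987, -0.158, 0.001], [0.001, 0.002, -1.0]]
contact_force: [-4.4, -1.2, 5.5]
width: 0.0231
grip_force: 29.9
```

Emit:
step_arm:
  plan:
    - [[0,0,0,0.0006,0,0,0]]

```text
time_s: 19.25
ee_pos: [0.5423, 0.2144, 0.0654]
eef_rot: [[0.158, 0.987, 0.002], [0.987, -0.158, 0.001], [0.001, 0.002, -1.0]]
contact_force: [-3.5, -1.2, 6.1]
width: 0.0233
grip_force: 29.9
```

Emit:
step_arm:
  plan:
    - [[0,0,0,0.0006,0,0,0]]

```text
time_s: 19.35
ee_pos: [0.5423, 0.2144, 0.0648]
eef_rot: [[0.158, 0.987, 0.002], [0.987, -0.158, 0.001], [0.002, 0.002, -1.0]]
contact_force: [-3.2, -2.5, 6.2]
width: 0.0233
grip_force: 29.9
```

Emit:
step_arm:
  plan:
    - [[0,0,0,0.0006,0,0,0]]

```text
time_s: 19.45
ee_pos: [0.5423, 0.2144, 0.0642]
eef_rot: [[0.158, 0.987, 0.002], [0.987, -0.158, 0.001], [0.001, 0.002, -1.0]]
contact_force: [-3.1, -1.2, 4.9]
width: 0.0233
grip_force: 29.9
```

Emit:
step_arm:
  plan:
    - [[0,0,0,0.0006,0,0,0]]

```text
time_s: 19.55
ee_pos: [0.5423, 0.2143, 0.0636]
eef_rot: [[0.158, 0.987, 0.002], [0.987, -0.158, 0.001], [0.001, 0.002, -1.0]]
contact_force: [-3.5, -1.7, 5.4]
width: 0.0232
grip_force: 29.9
```

Emit:
step_arm:
  plan:
    - [[0,0,0,0.0005,0,0,0]]

```text
time_s: 19.65
ee_pos: [0.5423, 0.2144, 0.0634]
eef_rot: [[0.158, 0.987, 0.002], [0.987, -0.158, 0.001], [0.002, 0.002, -1.0]]
contact_force: [-4.1, -3.0, 9.4]
width: 0.0235
grip_force: 29.9
```

Emit:
step_arm:
  plan:
    - [[0,0,0,0.0005,0,0,0]]

```text
time_s: 19.75
ee_pos: [0.5423, 0.2144, 0.0633]
eef_rot: [[0.158, 0.987, 0.002], [0.987, -0.158, 0.001], [0.002, 0.002, -1.0]]
contact_force: [-5.6, -2.4, 12.9]
width: 0.0234
grip_force: 29.9
```

Run:
```python
from h import *
for n in("side","scene"):
    s=snapshot(n); W=cloud(s); P=W.reshape(-1,3); Q=P[(np.hypot(P[:,0]-.542,P[:,1]-.214)<.024)&(P[:,1]<.206)]
    print(n,len(Q),np.round(np.nanpercentile(Q[:,2],[10,30,50,70]),4))
force(6);rel(.542,.2137,.06,-.158)
```

```text
side 656 [0.0538 0.0837 0.1227 0.1962]
scene 682 [0.055  0.0828 0.1245 0.1973]
F [-4.63 -2.   10.24] sd [0.53 0.39 0.4 ]
t 20.15 p [0.5422 0.2144 0.0633] shift [-0.0007 -0.0001  0.0033] turn [ 0.0017 -0.0017 -0.001 ] F [-4.73 -2.42 10.81] w 0.0234
```

The force is climbing while the TCP stalls at 0.0633. The lid is at about 0.0545, so there was no slip. One more small push will confirm the stop.

Emit:
step_arm:
  plan:
    - [[0,0,0,0.0004,0,0,0],[0,0,0,0.0004,0,0,0]]

```text
time_s: 20.35
ee_pos: [0.5423, 0.2144, 0.0633]
eef_rot: [[0.158, 0.987, 0.002], [0.987, -0.158, 0.001], [0.002, 0.002, -1.0]]
contact_force: [-5.5, -2.2, 12.3]
width: 0.0234
grip_force: 29.9
```

The firm stop is reached. I'll unload, let go and rise.

Emit:
step_arm:
  plan:
    - [[0,0,0,-0.0006,0,0,0],[0,0,0,-0.001,0,0,0],[0,0,0,-0.001,0,0,0],[0.2,0,0,-0.001,0,0,0],[0.4,0,0,-0.001,0,0,0],[0.5,0,0,-0.001,0,0,0],[0.5,0,0,-0.001,0,0,0],[0.5,0,0,-0.001,0,0,0],[0.5,0,0,-0.005,0,0,0],[0.5,0,0,-0.02,0,0,0],[0.5,0,0,-0.05,0,0,0],[0.5,0,0,-0.09,0,0,0],[0.5,0,0,-0.13,0,0,0],[0.5,0,0,-0.14,0,0,0],[0.5,0,0,-0.14,0,0,0],[0.5,0,0,-0.14,0,0,0]]

```text
time_s: 21.95
ee_pos: [0.5414, 0.2139, 0.2]
eef_rot: [[0.158, 0.987, -0.001], [0.987, -0.158, 0.0], [0.0, -0.001, -1.0]]
contact_force: [0.5, -1.0, 0.0]
width: 0.0458
grip_force: 0.0
```

Run:
```python
from h import *
st=sense(); s=snapshot("wrist"); W=cloud(s,wristT(s,st)); P=W.reshape(-1,3); P=P[np.hypot(P[:,0]-.542,P[:,1]-.214)<.05]
for lo,hi,l in((.084,.1,"knob"),(.052,.065,"lid"),(.045,.0515,"block")):
    Q=P[(P[:,2]>lo)&(P[:,2]<hi)]
    if len(Q)>9: print(l,len(Q),np.round([*cv2.minEnclosingCircle(Q[:,:2].astype(np.float32))[0],np.median(Q[:,2])],4))
s=snapshot("scene"); W=cloud(s); cv2.imwrite("pics/scene9.png",s["image"][...,::-1])
for b in[(175,318,220,385),(236,243,273,290)]:
    P=W[b[1]:b[3],b[0]:b[2]].reshape(-1,3); Q=P[(P[:,2]>.044)&(P[:,2]<.054)]; print(np.round([*cv2.minEnclosingCircle(Q[:,:2].astype(np.float32))[0],np.median(Q[:,2])],4))
print(st["time_s"],st["ee_pos"],st["width"],st["contact_force"])
```

```text
knob 646 [0.5428 0.2149 0.0884]
lid 1728 [0.5469 0.2225 0.0545]
block 6326 [0.542  0.214  0.0493]
[ 0.5441 -0.2656  0.0478]
[ 0.5145 -0.0834  0.0483]
21.95 [0.54137538 0.21392433 0.19995562] 0.04581830663646201 [ 0.45411416 -0.99376309  0.0064141 ]
```

View pics/scene9.png

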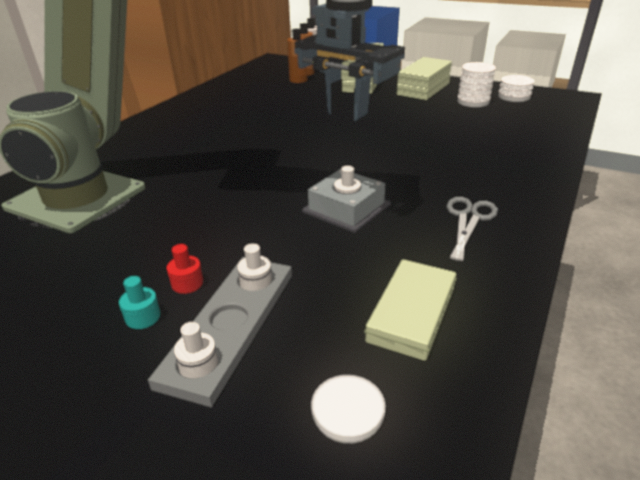

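The capsule sits in the holder at (347,185) with its lid about 5 mm above the block. The light ones stand seated at (195,350) and (254,270), the middle nest is empty, and the bystanders haven't moved. Handing in.

```bash
python3 -c "
from cell import *
print(sign_off())"
```

```text
the job is handed in; nothing more can be done
None
```

The heavy capsule was the middle one (about 430 g): it is pressed against the holder's bottom stop and released, the two others stand in their nests (one weighed about 150 g, the third never lifted), and the job is handed in at about 22 s.

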